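# Run the stop block along the fence to the scribed line

## Robot

A 6-joint arm with a two-finger parallel gripper is mounted at the origin on a cart in front of the work surface, level with it; the furniture and walls round the work are solid. World frame = base frame: x ahead of the robot, y to its left, z up, the work surface at z = 0. Lengths are in m, angles in degrees, forces in N, time in s.
With the tool pointing down it reaches from about 0.3 to 0.75 m from the base axis. Payload 8.5 kg.
Tool frame: the origin (TCP) lies on the centre line of the jaws, within the pads' length; the fingertips stand 25 mm ahead of it and the grasp point (between the pads) lies 6 mm ahead of it; z points along the fingers, y is the line along which they close (so a half turn about z gives the same grasp; the last joint's range is limited). The gripper opens to 85 mm and grips with 20 to 120 N. Pads are 22 mm wide; open, the fingers measure 114 mm over their backs; the gripper's body (76 mm by 85 mm) begins 54 mm behind the grasp point. The pads swing forward as they close: fully open they stand 13 mm farther back than shut.
Start: joints at [-55.537, 21.807, 74.336, -0, 83.858, -12.336], TCP at [0.401, -0.376, 0.256] pointing down, gripper open.
Joint ranges: [-178.18, 178.18], [-50.72, 133.34], [12.68, 142.11], [-81.47, 261.47], [9.98, 163.14], [-165.26, 165.26]. Speed limits (degrees/s): [136.94, 136.94, 180, 180, 180, 180].

## Interface

Orientations are given as a 3x3 rotation matrix whose columns are the frame's x, y, z axes.
In Python, from rig import telemetry, optics, env gives the robot as it stands.
- The arm moves only by the tool send_rows, never from a script. Its argument "deltas" is a list that holds one entry, the list of rows, each a list of 7 numbers: the shift along the tool's x, y, z in m, then the turn, a rotation vector about the tool's x, y, z in rad, then the opening, from -1 (shut) to 1 (fully open), so that 0 is half open. In form: [[[x, y, z, ax, ay, az, grip], ...]]. A call has 1 to 12 rows; each row shifts and turns the commanded pose from where the row before left it, along the tool's axes as they then stand; what a row does not reach is not made up. A row lasts 1/8 s, in which the tool goes at most 62.5 mm and 10.7 degrees, less where a joint would pass 70% of its speed; a pose out of reach is approached as far as the arm can. A call is refused whole if a number of a shift passes 0.0625 or a number of a turn 0.188, either way. A call with a gripper value outside its range is refused whole. The fingers move at their own pace and stop on an object; "squeeze" is the grip in N (left out, the last holds). Time passes only in rows, so rows that do not move let the fingers close. It gives the time, the measured TCP pose, the force, the opening and the grip force at its end, in the units of the state.
- telemetry.observe(): the state, without advancing time (a new reading comes with each control period).
- optics.get_image(name): name is "scene" or "top" or "wrist"; returns a dict with "image" (384x512x3 uint8, red, green, blue), "range_z" (384x512 float32, m along the optical axis (not along the pixel's ray), 0 where there is no reading), "K" (3x3 intrinsics, pixels), "rvec" (rotation vector, rad) and "tvec" (3), from world to camera coordinates, as OpenCV has them; the wrist camera has in their place "hand_eye" (4x4, takes a point from camera to tool coordinates, whose origin is the TCP and whose axes are the flange's). Camera axes: x right, y down, z forward; pixel columns grow to the right and rows downward; lengths in m; the calibration is good to about 2 mm. A picture is of the moment at which its call begins: read the wrist's pose just before it.
- env.close_job(): hands the job in; it is judged then, once.
The state is a dict: "time_s": time; "q": joint angles; "qvel": joint speeds; "joint_efforts": joint torques, N m; "position": TCP position; "tool_rot": TCP orientation; "ft_force": force on the tool from outside, world axes, zero at the start; "wrist_torque": the same for the moment, N m; "grip_width": finger opening in m; "gripper_force": force on a finger pad.
Only numpy, scipy, OpenCV 4.12 (cv2) and the standard library are available. Lean on these libraries where they do the work, as an engineer would, in place of code of your own. Each camera call takes 0.05 s, during which the arm holds its last target. There are 200 camera calls.

## Task

Set the stop block on the marking board: push the oak block squarely and gently against the low fence at the end where it lies, then, keeping it lightly pressed to the fence and without lifting it, slide it along until its leading end is exactly on the scribed line. Do not overrun the line, leave the block there flush with the fence, and leave the other things alone.

Things in the scene. Friction and masses are not known exactly. Their poses are not given: they have to be found in the camera images.
- board: Fixed plywood board, 180 (x) x 340 (y) x 18 mm; origin: centre of underside. Near its +x edge, parallel to y, a rigid wooden fence: 24 wide, 330 long, top 30 mm above the bench. The fence sits in slots: its face towards the block is anywhere from x = +43 to +53 mm in the board's frame, not reported, and must be felt: with a stiff arm 1 mm too far is many newtons; over 20 N is too hard.
- line (a point): Point on the scribed line, on the board's top (18 mm up) at x = 0, y = -50 mm of the board; axes as the board's. The thin black line runs straight across the board along x and over the fence's top. The block starts on the +y side and slides towards -y; with its leading (-y) end on the line, its centre is 40 mm to +y of the line.
- block_centre (a point): Centre (half-way up) of the loose oak block, 60 (its x) x 80 (its y) x 30 mm high, 0.14 to 0.28 kg, lying flat on the board: underside 18 mm, centre 33 mm, top 48 mm above the bench. It starts about 20 to 60 mm clear of the fence, up to 0.3 rad askew. Its 80 mm side goes against the fence, its -y end leads.
- block: The same oak block; origin at the centre of its underside, axes as above. It stands 18 mm higher than the fence, so fingers can hold it across its 60 mm width with their tips above the fence. Any downward load on it adds drag on the board that feels like the fence.
- pencil: Loose blue pencil, 170 mm long, 8 mm thick, lying across the -y end of the board, beyond the line; origin at the centre of its underside. Not to be disturbed.
- tape: Loose tape measure, 68x95x35 mm, on the bench to the left of the board; origin at the centre of its underside. Not to be disturbed.

How it is judged:
By the outcome, as a careful person would: the job done as asked, in the order asked, and still so for the second after the job is handed in, with the robot touching nothing.
It also fails if it takes over 70 s, if anything falls off the work surface, if the arm or the gripper's body presses on something with over 40 N, if the wrist force passes 120 N, or if a joint passes its speed limit or range.

## Working session

There is one attempt and no reset: what is moved stays moved. The work goes in short steps, Python scripts to look and compute and a tool call to move; the robot and the scene stay as the last step left them, time stands still between calls to the robot, and variables do not carry over. Pictures are saved under pics/ and viewed, at most 10 in all, crops included, and the job is handed in when it is done.

Besides the shell and the picture viewer there is one more tool, called after ">>>" as a command line: name --argument value ..., lists and objects as JSON in quotes. send_rows: Moves the arm, as the interface text tells. Its arguments: {"type":"object","properties":{"deltas":{"type":"array"},"squeeze":{"type":"number"}},"required":["deltas"]}

```bash
mkdir -p pics
cat > h.py <<'E'
import numpy as np, cv2
from rig import telemetry, optics, env
def save(im,n): cv2.imwrite('pics/'+n,cv2.cvtColor(im,cv2.COLOR_RGB2BGR))
def cloud(d):
    K=d['K'];z=d['range_z'];v,u=np.indices(z.shape)
    p=np.stack([(u-K[0,2])/K[0,0]*z,(v-K[1,2])/K[1,1]*z,z],-1)
    if 'rvec' in d:
        R=cv2.Rodrigues(np.array(d['rvec'],float))[0]
        return (p-np.array(d['tvec']).ravel())@R
    H=np.array(d['hand_eye']);s=d['s']
    return (p@H[:3,:3].T+H[:3,3])@np.array(s['tool_rot']).T+np.array(s['position'])
def grab(n):
    s=telemetry.observe();d=optics.get_image(n);d['s']=s;return d
E
python3 - <<'E'
from h import *
s=telemetry.observe();print({k:np.round(v,3).tolist() for k,v in s.items()})
d=grab('top');e=grab('scene');save(np.hstack([cv2.resize(d['image'],(400,300)),cv2.resize(e['image'],(400,300))]),'b.png')
save(d['image'],'top.png')
np.savez('top.npz',im=d['image'],P=cloud(d))
print(d['K'],d['rvec'],d['tvec'])
E
```

```text
{'time_s': 0.0, 'q': [-55.537, 21.842, 74.385, -0.0, 83.859, -12.335], 'qvel': [0.048, -0.008, -0.057, -0.009, 0.004, 0.041], 'joint_efforts': [-0.002, -44.846, -23.128, -0.0, 0.005, 0.0], 'position': [0.401, -0.376, 0.256], 'tool_rot': [[0.685, 0.729, -0.001], [0.729, -0.685, 0.001], [0.0, -0.001, -1.0]], 'ft_force': [-0.376, -0.416, 0.162], 'wrist_torque': [-0.017, -0.021, -0.016], 'gripper_force': 0.0, 'grip_width': 0.085}
[[391.58945745   0.         256.63268733]
 [  0.         391.58945745 186.84344491]
 [  0.           0.           1.        ]] [ 2.15056752 -2.16737363  0.17458856] [-0.11576029  0.56020561  0.8139678 ]
```

View pics/top.png

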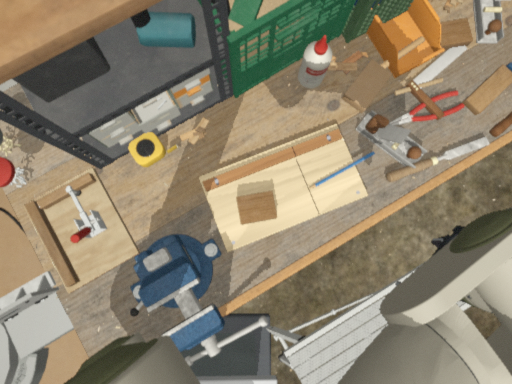

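View pics/b.png

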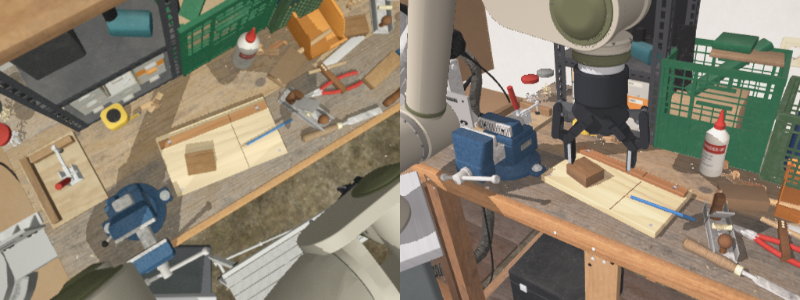

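The top view shows the board, with corners at about (201,178), (337,123), (368,192) and (229,250). The fence runs along its upper edge, the block is at (256,203), the line runs from (303,160) to (318,215), and the pencil is at (345,168). Next I'll measure these.

```bash
python3 - <<'E'
from h import *
f=np.load('top.npz');im=f['im'];P=f['P']
hsv=cv2.cvtColor(im,cv2.COLOR_RGB2HSV)
for u,v in [(256,188),(256,215),(220,225),(190,220),(280,155),(309,180),(330,200),(345,168),(309,185)]:
    print((u,v),im[v,u],hsv[v,u],np.round(P[v,u],3))
E
python3 - <<'E'
import cv2
im=cv2.imread('pics/top.png')
cv2.imwrite('pics/crop.png',cv2.resize(im[115:260,190:385],None,fx=4,fy=4,interpolation=cv2.INTER_NEAREST))
E
```

```text
(256, 188) [182 163 129] [ 19  74 182] [ 0.56  -0.119  0.017]
(256, 215) [169 135  93] [ 17 115 169] [ 0.497 -0.118  0.049]
(220, 225) [245 226 184] [ 21  63 245] [ 0.478 -0.039  0.019]
(190, 220) [110 102  90] [ 18  46 110] [ 0.491  0.03  -0.001]
(280, 155) [189 142  94] [ 15 128 189] [ 0.632 -0.173  0.031]
(309, 180) [240 222 181] [ 21  63 240] [ 0.577 -0.239  0.017]
(330, 200) [247 229 188] [ 21  61 247] [ 0.532 -0.285  0.017]
(345, 168) [ 89 140 179] [103 128 179] [ 0.603 -0.319  0.026]
(309, 185) [210 190 153] [ 19  69 210] [ 0.566 -0.238  0.02 ]
```

View pics/crop.png

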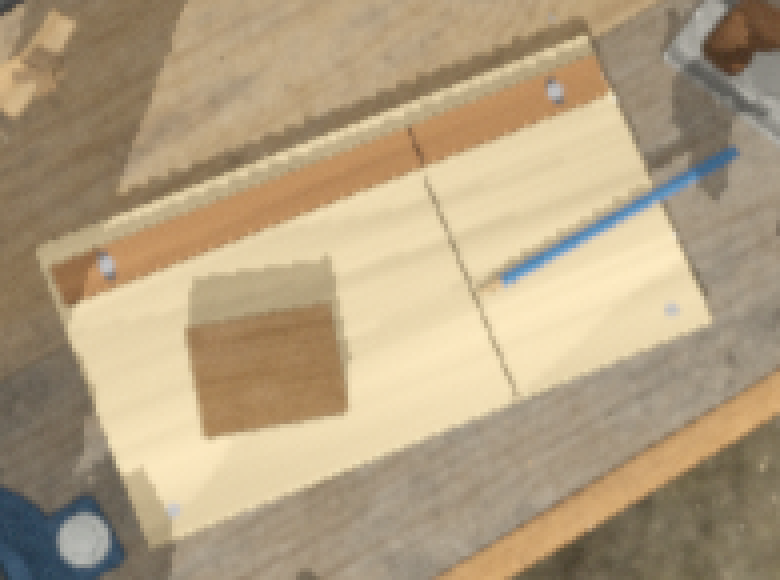

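The crop shows the line from (427,180) to (516,395). The block's top corners are at (188,327), (331,303), (347,411) and (205,437). The fence edge runs from (78,300) to (612,95), and the pencil tip, at (478,290), lies just beyond the line. I'll cast these as rays.

```bash
cat >> h.py <<'E'
def rays(d,uv,z):
    uv=np.array(uv,float).reshape(-1,1,2);K=np.array(d['K'])
    n=cv2.undistortPoints(uv,K,None).reshape(-1,2);r=np.c_[n,np.ones(len(n))]
    if 'rvec' in d:
        R=cv2.Rodrigues(np.array(d['rvec'],float))[0].T;o=-R@np.array(d['tvec'],float).ravel()
    else:
        H=np.array(d['hand_eye']);T=np.array(d['s']['tool_rot']);R=T@H[:3,:3];o=T@H[:3,3]+np.array(d['s']['position'])
    w=r@R.T;return o+w*((z-o[2])/w[:,2])[:,None]
E
python3 - <<'E'
from h import *
d=grab('top')
c=lambda L:[(u/4+190-.5,v/4+115-.5) for u,v in L]
B=rays(d,c([(38,247),(586,37),(711,322),(152,545)]),.018)
L=rays(d,c([(427,180),(516,395)]),.018)
F=rays(d,c([(78,300),(612,95)]),.03)
K=rays(d,c([(188,327),(331,303),(347,411),(205,437)]),.048)
Pn=rays(d,c([(478,290),(738,152)]),.024)
print(np.linalg.norm(np.roll(B,-1,0)-B,axis=1),np.linalg.norm(np.roll(K,-1,0)-K,axis=1))
for n,X in dict(B=B,L=L,F=F,K=K,P=Pn).items(): print(n,np.round(X[:,:2],4).tolist())
a=lambda p:np.degrees(np.arctan2(p[1],p[0]))
print('x dir angles: line',a(L[0]-L[1]),'edges',a(B[0]-B[3]),a(B[1]-B[2]),'long-',a(B[0]-B[1])-90,a(B[3]-B[2])-90,'fence',a(F[0]-F[1])-90)
print('block',a(K[0]-K[3]),a(K[1]-K[2]),a(K[0]-K[1])-90,a(K[3]-K[2])-90,'ctr',K.mean(0),'board',B.mean(0))
E
```

```text
[0.33554635 0.17763632 0.33582849 0.1774012 ] [0.07824645 0.05887203 0.07716153 0.05974968]
B [[0.5872, 0.0084], [0.708, -0.3047], [0.5424, -0.369], [0.4218, -0.0556]]
L [[0.6245, -0.211], [0.5022, -0.2578]]
F [[0.5555, -0.0154], [0.6704, -0.3154]]
K [[0.538, -0.0764], [0.5506, -0.1536], [0.4922, -0.1614], [0.479, -0.0853]]
P [[0.5605, -0.2373], [0.6385, -0.3873]]
x dir angles: line 20.94531324635669 edges 21.136155796585477 21.227065762287275 long- 21.08737066072446 21.04733557644704 fence 20.95483197337981
block 8.595288033647199 7.524866969916827 9.213309235354785 9.881415946836498 ctr [ 0.51495284 -0.11918624  0.048     ] board [ 0.56483138 -0.18025385  0.018     ]
```

>>> send_rows --deltas '[[[0.0332,-0.0116,0,0,0,0,1],[0.0332,-0.0116,0,0,0,0,1],[0.0332,-0.0116,0,0,0,0,1],[0.0332,-0.0116,0,0,0,0,1],[0.0332,-0.0116,0,0,0,0,1],[0.0332,-0.0116,0,0,0,0,1],[0.0332,-0.0116,0,0,0,0,1],[0.0332,-0.0116,0,0,0,0,1],[0,0,0.03,0,0,-0.18,1],[0,0,0.03,0,0,-0.18,1],[0,0,0.02,0,0,-0.18,1],[0,0,0,0,0,-0.18,1]]]'

```text
time_s: 1.65
position: [0.5144, -0.119, 0.1746]
tool_rot: [[0.028, 1.0, -0.003], [1.0, -0.028, 0.002], [0.002, -0.003, -1.0]]
ft_force: [0.1, -0.7, 0.6]
grip_width: 0.0854
gripper_force: 0.0
```

>>> send_rows --deltas '[[[0,0,0,0,0,-0.18,1],[0,0,0,0,0,-0.008,1],[0,0,0,0,0,0,1]]]'

```text
time_s: 2.02
position: [0.5151, -0.1193, 0.1763]
tool_rot: [[-0.15, 0.989, -0.0], [0.989, 0.15, 0.0], [0.0, -0.0, -1.0]]
ft_force: [-0.6, -0.2, 0.6]
grip_width: 0.0854
gripper_force: 0.0
```

Run:
```python
from h import *
d=grab('wrist');save(d['image'],'w1.png');s=d['s']
print(s['time_s'],s['position'],np.round(s['tool_rot'],4).tolist(),s['ft_force'],s['q'])
P=cloud(d);np.savez('w1.npz',P=P,im=d['image'])
H=np.array(d['hand_eye']);print(H)
T=(P-np.array(s['position']))@np.array(s['tool_rot'])  # tool frame
z=d['range_z'];m=(z>0)&(abs(T[...,1])<.07)&(abs(T[...,0])<.02)&(T[...,2]<.06)
for sg in(1,-1):
    q=T[m&(sg*T[...,1]>.03)]
    if len(q):print(sg,len(q),np.percentile(q,[0,1,50,99,100],axis=0).round(4).tolist())
```

```text
2.025 [ 0.51506266 -0.11933372  0.17627012] [[-0.1501, 0.9887, -0.0001], [0.9887, 0.1501, 0.0001], [0.0001, -0.0001, -1.0]] [-0.61535802 -0.17712235  0.64371455] [-2.58856092e+01  2.39282678e+01  8.52006930e+01  8.47769143e-04
  7.08803617e+01 -3.45212027e+01]
[[-1.07724561e-03 -9.51593920e-01 -3.07356228e-01  7.98604379e-02]
 [ 9.99999261e-01 -1.19808813e-03  2.04481194e-04  1.63642532e-04]
 [-5.62822909e-04 -3.07355781e-01  9.51594508e-01 -1.18785298e-01]
 [ 0.00000000e+00  0.00000000e+00  0.00000000e+00  1.00000000e+00]]
1 11566 [[-0.0111, 0.03, -0.0641], [-0.008, 0.0307, -0.0618], [0.0117, 0.0501, -0.0418], [0.0184, 0.069, 0.0068], [0.0193, 0.07, 0.0112]]
-1 11361 [[-0.0113, -0.07, -0.0642], [-0.0079, -0.0688, -0.0617], [0.0117, -0.0494, -0.0416], [0.0185, -0.0307, 0.0068], [0.0194, -0.03, 0.0112]]
```

View pics/w1.png

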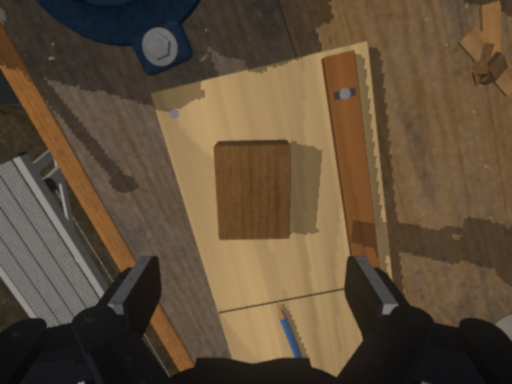

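The wrist view shows the block at (216–291,140–240), the line running from (220,311) to (345,290), the fence face from (323,55) to about (350,255), and the pencil tip at (281,308). The open fingertips measure 11–12 mm ahead of the TCP. I'll refine the positions from here.

```bash
cat >> h.py <<'E'
def wr(d):
    """block rect (top face, rays at .048), line pts"""
    im=d['image'];P=cloud(d)
    m=((P[...,2]>.040)&(P[...,2]<.056)&(d['range_z']>0)).astype(np.uint8)
    m=cv2.morphologyEx(m,cv2.MORPH_OPEN,np.ones((5,5)))
    return m,P
def toboard(p,c=(.5648,-.1803),yaw=21.07):
    a=np.radians(yaw);R=np.array([[np.cos(a),np.sin(a)],[-np.sin(a),np.cos(a)]])
    return (np.asarray(p)[...,:2]-c)@R.T
E
python3 - <<'E'
from h import *
d=grab('wrist');m,P=wr(d)
cs,_=cv2.findContours(m,cv2.RETR_EXTERNAL,cv2.CHAIN_APPROX_NONE)
c=max((c for c in cs if cv2.contourArea(c)>2000 and c[:,0,1].max()<260),key=cv2.contourArea)
W=rays(d,c[:,0],.048)[:,:2].astype(np.float32)
r=cv2.minAreaRect(W*1000);print('block',r)
g=cv2.cvtColor(d['image'],cv2.COLOR_RGB2GRAY).astype(float)
pts=[]
for u in list(range(230,275,4))+list(range(300,340,4)):
    v0=311-(u-220)*21/125; vs=np.arange(int(v0)-7,int(v0)+8)
    col=g[vs,u];w=np.clip(np.median(col)-15-col,0,None)
    if w.sum()>5: pts.append((u,(w*vs).sum()/w.sum()))
L=rays(d,pts,.018)[:,:2]; vx=cv2.fitLine(L.astype(np.float32),cv2.DIST_HUBER,0,1e-4,1e-4).ravel()
print(len(pts),'line yaw',np.degrees(np.arctan2(vx[1],vx[0])),'pt',vx[2:],'board y',toboard(L).round(4)[::5].tolist())
F=rays(d,[(323,55),(350,255)],.03);print('fence',toboard(F),np.degrees(np.arctan2(*(F[0]-F[1])[1::-1]))-90)
print('blk board',toboard(np.array(r[0])/1000))
E
```

```text
block ((515.1322631835938, -116.87887573242188), (59.92074966430664, 80.96932983398438), 9.644609451293945)
22 line yaw 21.22219 pt [ 0.5478821  -0.23978709] board y [[-0.0754, -0.0496], [-0.0543, -0.0495], [-0.0334, -0.0494], [0.0099, -0.0493], [0.0302, -0.0491]]
fence [[ 0.05136621  0.16797775]
 [ 0.05028072 -0.00610025]] 20.71272851575904
blk board [-0.02354663  0.07703687]
```

>>> send_rows --deltas '[[[0.0015,0,0.02,0,0,-0.015,1],[0,0,0.025,0,0,0,1],[0,0,0.025,0,0,0,1],[0,0,0.02,0,0,0,1],[0,0,0.015,0,0,0,1],[0,0,0.01,0,0,0,1],[0,0,0.005,0,0,0,1],[0,0,0.003,0,0,0,1],[0,0,0,0,0,0,1],[0,0,0,0,0,0,1]]]'

```text
time_s: 3.38
position: [0.515, -0.1179, 0.0537]
tool_rot: [[-0.168, 0.986, 0.001], [0.986, 0.168, -0.0], [-0.0, 0.001, -1.0]]
ft_force: [0.2, 0.3, -0.1]
grip_width: 0.0853
gripper_force: 0.0
```

Run:
```python
from h import *
d=grab('wrist');e=grab('scene');save(np.hstack([cv2.resize(d['image'],(400,300)),e['image'][120:270,80:280].repeat(2,0).repeat(2,1)]),'w2.png');s=d['s']
print(s['position'],s['ft_force'])
```

```text
[ 0.51502554 -0.11793519  0.05367277] [ 0.24768638  0.31497588 -0.0751254 ]
```

View pics/w2.png

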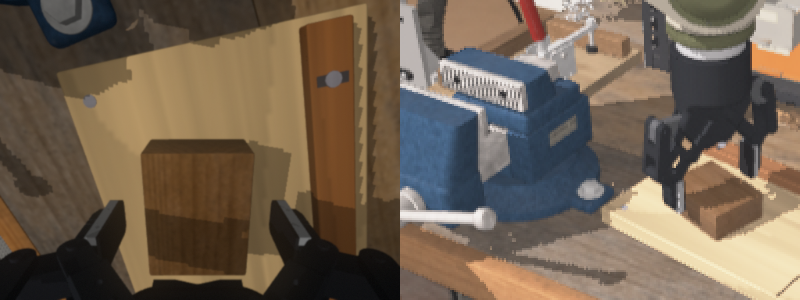

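The fingers straddle the block at left (115,225) and right (285,225), parallel to its sides. I'll close on it gently.

>>> send_rows --deltas '[[[0,0,0,0,0,0,0.55],[0,0,0,0,0,0,0.45],[0,0,0,0,0,0,0.4],[0,0,0,0,0,0,0.35],[0,0,0,0,0,0,0.3],[0,0,0,0,0,0,0.2],[0,0,0,0,0,0,0.2],[0,0,0,0,0,0,0.2]]]' --squeeze 20

```text
time_s: 4.47
position: [0.5149, -0.1179, 0.0535]
tool_rot: [[-0.168, 0.986, 0.0], [0.986, 0.168, -0.0], [-0.0, 0.0, -1.0]]
ft_force: [-0.1, 0.7, 5.7]
grip_width: 0.0594
gripper_force: 22.2
```

Run:
```python
from h import *
s=telemetry.observe();print(s['time_s'],s['position'],s['ft_force'],s['wrist_torque'],s['grip_width'])
d=grab('wrist');s=d['s']
P=cloud(d);T=(P-np.array(s['position']))@np.array(s['tool_rot']);z=d['range_z']
m=(z>0)&(abs(T[...,1])<.05)&(abs(T[...,1])>.0315)&(abs(T[...,0])<.013)
for sg in(1,-1):
    q=T[m&(sg*T[...,1]>0)&(T[...,2]<.045)];h=P[m&(sg*T[...,1]>0)]
    print(sg,np.percentile(q[:,2],[50,95,99,100]).round(4))
```

```text
4.475 [ 0.51493064 -0.11789089  0.05353297] [-0.07838626  0.69574808  5.73127367] [ 0.09588801  0.18374011 -0.04832988] 0.05938465244575123
1 [-0.0291  0.0347  0.0353  0.0361]
-1 [-0.03    0.0347  0.0353  0.0359]
```

>>> send_rows --deltas '[[[0,0,-0.0002,0,0,0,0.2],[0,0,0,0,0,0,0.2]]]'

```text
time_s: 4.78
position: [0.515, -0.1179, 0.0536]
tool_rot: [[-0.168, 0.986, 0.0], [0.986, 0.168, -0.0], [-0.0, 0.0, -1.0]]
ft_force: [-0.2, 0.2, 2.5]
grip_width: 0.0594
gripper_force: 22.0
```

>>> send_rows --deltas '[[[0,0,-0.0001,0,0,0,0.2],[0,0,0,0,0,0,0.2]]]'

```text
time_s: 5.03
position: [0.5149, -0.1179, 0.0536]
tool_rot: [[-0.168, 0.986, 0.0], [0.986, 0.168, -0.0], [-0.0, 0.0, -1.0]]
ft_force: [0.2, 0.7, 2.0]
grip_width: 0.0597
gripper_force: 21.8
```

>>> send_rows --deltas '[[[0,0,0,0,0,-0.05,0.2],[0,0,0,0,0,-0.05,0.2],[0,0,0,0,0,-0.05,0.2],[0,0,0,0,0,-0.049,0.2],[0,0.005,0,0,0,0,0.2],[0,0.005,0,0,0,0,0.2],[0,0.005,0,0,0,0,0.2],[0,0.005,0,0,0,0,0.2],[0,0.005,0,0,0,0,0.2],[0,0.004,0,0,0,0,0.2],[0,0.002,0,0,0,0,0.2],[0,0,0,0,0,0,0.2]]]'

```text
time_s: 6.52
position: [0.5441, -0.1066, 0.0536]
tool_rot: [[-0.36, 0.933, 0.001], [0.933, 0.36, 0.0], [-0.0, 0.001, -1.0]]
ft_force: [0.9, 2.1, 1.0]
grip_width: 0.0596
gripper_force: 21.7
```

```bash
cat > st.py <<'E'
from h import *
s=telemetry.observe();R=np.array(s['tool_rot']);p=np.array(s['position'])
print('t',s['time_s'],'bd',(toboard(p)*1000).round(2),'z',p[2].round(5),'yaw',np.degrees(np.arctan2(R[1,1],R[0,1])).round(2),'F(bx,by,z)',toboard(np.array(s['ft_force']),c=(0,0)).round(2),round(float(s['ft_force'][2]),2),'M',np.round(s['wrist_torque'],2),s['grip_width'])
E
python3 st.py
```

```text
t 6.525 bd [ 7.19 76.23] z 0.05357 yaw 21.08 F(bx,by,z) [1.6  1.64] 0.97 M [ 0.1  -0.07 -0.03] 0.05959493802540142
```

>>> send_rows --deltas '[[[0,0.001,0,0,0,0,0.2],[0,0.001,0,0,0,0,0.2],[0,0.001,0,0,0,0,0.2],[0,0.001,0,0,0,0,0.2],[0,0.001,0,0,0,0,0.2]]]'

```text
time_s: 7.15
position: [0.5485, -0.1049, 0.0536]
tool_rot: [[-0.36, 0.933, -0.0], [0.933, 0.36, 0.0], [0.0, -0.0, -1.0]]
ft_force: [-0.9, -0.4, 0.3]
grip_width: 0.0594
gripper_force: 21.7
```

```bash
python3 st.py
```

```text
t 7.15 bd [11.91 76.24] z 0.05357 yaw 21.08 F(bx,by,z) [-0.97 -0.03] 0.26 M [-0.05  0.16  0.02] 0.05940949943564373
```

>>> send_rows --deltas '[[[0,0.0005,0,0,0,0,0.2],[0,0.0005,0,0,0,0,0.2],[0,0.0005,0,0,0,0,0.2],[0,0.0005,0,0,0,0,0.2]]]'

```text
time_s: 7.65
position: [0.5503, -0.1042, 0.0536]
tool_rot: [[-0.36, 0.933, -0.0], [0.933, 0.36, 0.0], [0.0, -0.0, -1.0]]
ft_force: [-0.5, -0.0, -0.6]
grip_width: 0.0596
gripper_force: 21.7
```

```bash
python3 st.py
python3 - <<'E'
from h import *
d=grab('wrist');save(d['image'],'w3.png')
E
```

```text
t 7.65 bd [13.88 76.24] z 0.05357 yaw 21.08 F(bx,by,z) [-0.48  0.18] -0.62 M [-0.05  0.1  -0.05] 0.05957475667537743
```

View pics/w3.png

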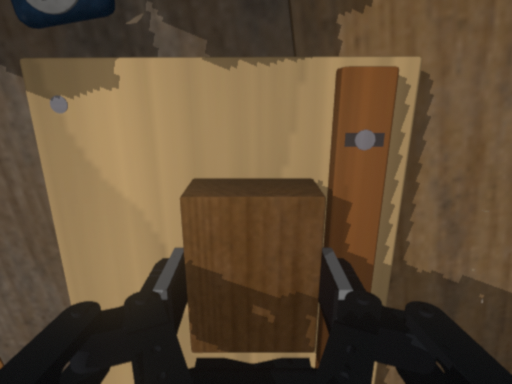

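The block (182–327, 178–352) is held squarely. Its side is about parallel to the fence face (335,75)–(325,300), with a few mm still to go.

>>> send_rows --deltas '[[[0,0.0005,0.0001,0,0,0,0.2],[0,0.0005,0,0,0,0,0.2],[0,0.0005,0,0,0,0,0.2],[0,0.0005,0,0,0,0,0.2]]]'

```text
time_s: 8.2
position: [0.5522, -0.1035, 0.0536]
tool_rot: [[-0.36, 0.933, 0.0], [0.933, 0.36, -0.0], [-0.0, -0.0, -1.0]]
ft_force: [-1.5, -0.7, 1.1]
grip_width: 0.0598
gripper_force: 22.0
```

```bash
python3 st.py
```

```text
t 8.2 bd [15.85 76.2 ] z 0.05358 yaw 21.09 F(bx,by,z) [-1.69 -0.12] 1.11 M [-0.09  0.21  0.01] 0.059846992624930345
```

>>> send_rows --deltas '[[[0,0.0005,0,0,0,0,0.2],[0,0.0005,0,0,0,0,0.2]]]'

```text
time_s: 8.45
position: [0.5531, -0.1031, 0.0536]
tool_rot: [[-0.36, 0.933, -0.0], [0.933, 0.36, -0.0], [-0.0, -0.0, -1.0]]
ft_force: [-1.3, -1.0, 1.8]
grip_width: 0.0596
gripper_force: 22.1
```

```bash
python3 st.py
```

```text
t 8.45 bd [16.85 76.21] z 0.05355 yaw 21.09 F(bx,by,z) [-1.53 -0.47] 1.79 M [-0.13  0.19  0.01] 0.059573240500373464
```

>>> send_rows --deltas '[[[0,0.0004,0,0,0,0,0.2],[0,0.0004,0,0,0,0,0.2]]]'

```text
time_s: 8.7
position: [0.5538, -0.1029, 0.0535]
tool_rot: [[-0.36, 0.933, -0.0], [0.933, 0.36, -0.0], [0.0, -0.0, -1.0]]
ft_force: [-1.3, -1.0, 1.5]
grip_width: 0.0597
gripper_force: 22.1
```

```bash
python3 st.py
```

```text
t 8.7 bd [17.61 76.2 ] z 0.05355 yaw 21.08 F(bx,by,z) [-1.55 -0.46] 1.46 M [-0.07  0.32  0.04] 0.05969527673227033
```

>>> send_rows --deltas '[[[0,0.0004,0,0,0,0,0.2],[0,0.0004,0,0,0,0,0.2]]]'

```text
time_s: 8.95
position: [0.5546, -0.1026, 0.0536]
tool_rot: [[-0.36, 0.933, -0.0], [0.933, 0.36, -0.0], [-0.0, -0.0, -1.0]]
ft_force: [-2.4, -0.7, 2.1]
grip_width: 0.0594
gripper_force: 22.2
```

```bash
python3 st.py
```

```text
t 8.95 bd [18.45 76.21] z 0.05357 yaw 21.09 F(bx,by,z) [-2.47  0.21] 2.13 M [-0.18  0.33  0.02] 0.05935640863147986
```

>>> send_rows --deltas '[[[0,0.0004,0,0,0,0,0.2]]]'

```text
time_s: 9.07
position: [0.555, -0.1024, 0.0536]
tool_rot: [[-0.36, 0.933, -0.0], [0.933, 0.36, -0.0], [-0.0, -0.0, -1.0]]
ft_force: [-2.5, -1.0, 2.4]
grip_width: 0.0597
gripper_force: 22.2
```

```bash
python3 st.py
```

```text
t 9.075 bd [18.85 76.22] z 0.05357 yaw 21.09 F(bx,by,z) [-2.7  -0.04] 2.37 M [-0.12  0.35 -0.01] 0.059748160261125643
```

>>> send_rows --deltas '[[[0,0.0003,0,0,0,0,0.2]]]'

```text
time_s: 9.2
position: [0.5553, -0.1023, 0.0536]
tool_rot: [[-0.36, 0.933, -0.0], [0.933, 0.36, -0.0], [-0.0, -0.0, -1.0]]
ft_force: [-2.1, -1.5, 1.8]
grip_width: 0.0599
gripper_force: 22.2
```

```bash
python3 st.py
```

```text
t 9.2 bd [19.15 76.21] z 0.05356 yaw 21.09 F(bx,by,z) [-2.55 -0.65] 1.8 M [-0.14  0.38 -0.02] 0.0598816803250981
```

>>> send_rows --deltas '[[[0,0.0003,0,0,0,0,0.2],[0,0.0003,0,0,0,0,0.2]]]'

```text
time_s: 9.45
position: [0.5558, -0.1021, 0.0536]
tool_rot: [[-0.36, 0.933, -0.0], [0.933, 0.36, -0.0], [-0.0, -0.0, -1.0]]
ft_force: [-2.4, -0.2, 3.6]
grip_width: 0.0593
gripper_force: 22.3
```

```bash
python3 st.py
```

```text
t 9.45 bd [19.73 76.19] z 0.05356 yaw 21.08 F(bx,by,z) [-2.32  0.73] 3.62 M [-0.15  0.42 -0.03] 0.059292372686783126
```

>>> send_rows --deltas '[[[0,0.0003,0,0,0,0,0.2]]]'

```text
time_s: 9.57
position: [0.5561, -0.102, 0.0536]
tool_rot: [[-0.36, 0.933, -0.0], [0.933, 0.36, -0.0], [-0.0, -0.0, -1.0]]
ft_force: [-2.7, -0.5, 3.8]
grip_width: 0.0595
gripper_force: 22.3
```

```bash
python3 st.py
```

```text
t 9.575 bd [20.03 76.21] z 0.05356 yaw 21.08 F(bx,by,z) [-2.7   0.47] 3.78 M [-0.19  0.38  0.03] 0.05953461842409106
```

>>> send_rows --deltas '[[[0,0.0003,0,0,0,0,0.2]]]'

```text
time_s: 9.7
position: [0.5564, -0.1019, 0.0536]
tool_rot: [[-0.36, 0.933, -0.0], [0.933, 0.36, -0.0], [-0.0, -0.0, -1.0]]
ft_force: [-2.7, -0.6, 3.9]
grip_width: 0.0594
gripper_force: 22.3
```

```bash
python3 st.py
```

```text
t 9.7 bd [20.33 76.2 ] z 0.05357 yaw 21.08 F(bx,by,z) [-2.76  0.43] 3.91 M [-0.14  0.45  0.02] 0.059350219203988835
```

>>> send_rows --deltas '[[[0,0.0003,-0.00015,0,0,0,0.2],[0,0,0,0,0,0,0.2]]]'

```text
time_s: 9.95
position: [0.5568, -0.1017, 0.0536]
tool_rot: [[-0.36, 0.933, 0.0], [0.933, 0.36, 0.0], [0.0, 0.0, -1.0]]
ft_force: [-0.7, -0.2, 2.0]
grip_width: 0.0597
gripper_force: 22.0
```

```bash
python3 st.py
```

```text
t 9.95 bd [20.77 76.23] z 0.05357 yaw 21.08 F(bx,by,z) [-0.77  0.09] 2.03 M [-0.11  0.23 -0.04] 0.05972302647736909
```

>>> send_rows --deltas '[[[0,0.0003,0,0,0,0,0.2]]]'

```text
time_s: 10.07
position: [0.5569, -0.1017, 0.0536]
tool_rot: [[-0.36, 0.933, -0.0], [0.933, 0.36, 0.0], [0.0, -0.0, -1.0]]
ft_force: [-2.4, -0.1, 1.4]
grip_width: 0.0595
gripper_force: 22.1
```

```bash
python3 st.py
```

```text
t 10.075 bd [20.89 76.23] z 0.05359 yaw 21.09 F(bx,by,z) [-2.31  0.78] 1.41 M [-0.24  0.42 -0.02] 0.05946245118200051
```

>>> send_rows --deltas '[[[0,0.0003,0,0,0,0,0.2]]]'

```text
time_s: 10.2
position: [0.5569, -0.1016, 0.0536]
tool_rot: [[-0.36, 0.933, -0.001], [0.933, 0.36, -0.0], [0.0, -0.001, -1.0]]
ft_force: [-4.3, -2.0, 2.6]
grip_width: 0.0597
gripper_force: 22.2
```

```bash
python3 st.py
```

```text
t 10.2 bd [20.95 76.25] z 0.05357 yaw 21.1 F(bx,by,z) [-4.73 -0.29] 2.61 M [-0.35  0.67  0.07] 0.05970413183019573
```

>>> send_rows --deltas '[[[0,0.0002,0,0,0,0,0.2],[0,0,0,0,0,0,0.2]]]'

```text
time_s: 10.45
position: [0.557, -0.1016, 0.0536]
tool_rot: [[-0.36, 0.933, -0.001], [0.933, 0.36, -0.0], [0.0, -0.001, -1.0]]
ft_force: [-4.5, -3.1, 2.5]
grip_width: 0.0597
gripper_force: 22.2
```

```bash
python3 st.py
```

```text
t 10.45 bd [20.97 76.25] z 0.0536 yaw 21.1 F(bx,by,z) [-5.35 -1.27] 2.46 M [-0.4   0.76  0.12] 0.059683069261614805
```

>>> send_rows --deltas '[[[0,0,0,0,0,-0.004,0.2],[0,0,0,0,0,0,0.2]]]'

```text
time_s: 10.7
position: [0.557, -0.1017, 0.0536]
tool_rot: [[-0.363, 0.932, -0.001], [0.932, 0.363, -0.0], [0.0, -0.001, -1.0]]
ft_force: [-4.8, -2.3, 1.9]
grip_width: 0.0593
gripper_force: 22.1
```

```bash
python3 st.py;python3 st.py
```

```text
t 10.7 bd [21.01 76.17] z 0.05357 yaw 21.29 F(bx,by,z) [-5.34 -0.42] 1.85 M [-0.45  0.66 -0.16] 0.05930136620816156
t 10.7 bd [21.01 76.17] z 0.05357 yaw 21.29 F(bx,by,z) [-5.34 -0.42] 1.85 M [-0.45  0.66 -0.16] 0.05930136620816156
```

>>> send_rows --deltas '[[[0,0,0,0,0,0.0018,0.2],[-0.001,0,0,0,0,0,0.2],[-0.002,0,0,0,0,0,0.2],[-0.003,0,0,0,0,0,0.2],[-0.003,0,0,0,0,0,0.2]]]'

```text
time_s: 11.32
position: [0.5598, -0.1088, 0.0536]
tool_rot: [[-0.362, 0.932, -0.002], [0.932, 0.362, 0.002], [0.003, -0.001, -1.0]]
ft_force: [-6.2, 3.7, 5.4]
grip_width: 0.0599
gripper_force: 22.5
```

```bash
python3 st.py
```

```text
t 11.325 bd [21.05 68.53] z 0.05359 yaw 21.23 F(bx,by,z) [-4.47  5.7 ] 5.35 M [0.68 0.91 0.08] 0.059869967618580086
```

>>> send_rows --deltas '[[[-0.003,0,-0.0001,0,0,0,0.2],[-0.003,0,-0.0001,0,0,0,0.2],[-0.003,0,0,0,0,0,0.2],[-0.003,0,0,0,0,0,0.2],[-0.003,0,0,0,0,0,0.2]]]'

```text
time_s: 11.95
position: [0.5653, -0.123, 0.0536]
tool_rot: [[-0.362, 0.932, -0.002], [0.932, 0.362, 0.002], [0.003, -0.001, -1.0]]
ft_force: [-5.2, 3.1, 3.7]
grip_width: 0.0597
gripper_force: 22.3
```

```bash
python3 st.py
```

```text
t 11.95 bd [21.11 53.31] z 0.0536 yaw 21.23 F(bx,by,z) [-3.69  4.77] 3.74 M [0.47 0.79 0.09] 0.0596874917580004
```

>>> send_rows --deltas '[[[-0.003,0.0001,-0.0001,0,0,0,0.2],[-0.003,0,0,0,0,0,0.2],[-0.003,0,0,0,0,0,0.2],[-0.003,0,0,0,0,0,0.2],[-0.003,0,0,0,0,0,0.2]]]'

```text
time_s: 12.58
position: [0.5708, -0.1369, 0.0536]
tool_rot: [[-0.362, 0.932, -0.002], [0.932, 0.362, 0.002], [0.003, -0.002, -1.0]]
ft_force: [-6.3, 2.7, 3.1]
grip_width: 0.0595
gripper_force: 22.2
```

```bash
python3 st.py
```

```text
t 12.575 bd [21.19 38.32] z 0.05363 yaw 21.23 F(bx,by,z) [-4.91  4.82] 3.07 M [0.42 0.82 0.09] 0.059482374524232724
```

>>> send_rows --deltas '[[[-0.003,0.0001,0,0,0,0,0.2],[-0.003,0,0,0,0,0,0.2],[-0.003,0,0,0,0,0,0.2],[-0.003,0,0,0,0,0,0.2],[-0.003,0,0,0,0,0,0.2]]]'

```text
time_s: 13.2
position: [0.5762, -0.1508, 0.0536]
tool_rot: [[-0.362, 0.932, -0.003], [0.932, 0.362, 0.002], [0.003, -0.002, -1.0]]
ft_force: [-6.3, 2.8, 3.3]
grip_width: 0.0596
gripper_force: 22.3
```

```bash
python3 st.py
```

```text
t 13.2 bd [21.25 23.44] z 0.05363 yaw 21.23 F(bx,by,z) [-4.84  4.91] 3.31 M [0.46 0.92 0.07] 0.059602658481117024
```

>>> send_rows --deltas '[[[-0.003,0,0,0,0,0,0.2],[-0.003,0,0,0,0,0,0.2],[-0.003,0,0,0,0,0,0.2],[-0.003,0,0,0,0,0,0.2],[-0.003,0,0,0,0,0,0.2],[-0.003,0,0,0,0,0,0.2],[-0.003,0,0,0,0,0,0.2],[0,0,0,0,0,0,0.2]]]'

```text
time_s: 14.2
position: [0.584, -0.1707, 0.0537]
tool_rot: [[-0.362, 0.932, -0.002], [0.932, 0.362, 0.002], [0.002, -0.002, -1.0]]
ft_force: [-5.8, 1.6, 2.9]
grip_width: 0.0599
gripper_force: 22.2
```

```bash
python3 st.py
python3 - <<'E'
from h import *
d=grab('wrist');t=grab('top');e=grab('scene')
np.savez('near.npz',w=d['image'],t=t['image'],e=e['image'])
a=cv2.resize(d['image'][190:384,130:390],(800,597),interpolation=cv2.INTER_CUBIC)[:, :]
b=cv2.resize(t['image'][130:210,240:340],(400,300),interpolation=cv2.INTER_CUBIC)
c=cv2.resize(e['image'][180:300,170:330],(400,300),interpolation=cv2.INTER_CUBIC)
save(np.vstack([np.hstack([b,c]),cv2.resize(d['image'][250:384,130:390],(800,300))[:, :]]),'near.png')
E
```

```text
t 14.2 bd [21.35  2.05] z 0.05365 yaw 21.22 F(bx,by,z) [-4.83  3.6 ] 2.91 M [0.13 0.84 0.09] 0.05988972772178228
```

View pics/near.png

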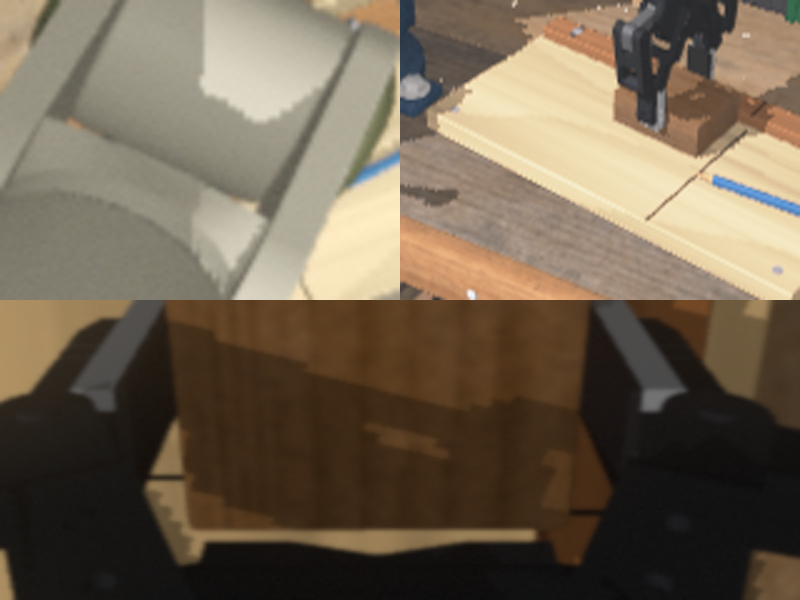

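The wrist crop shows the line as a dark row at left (165,478) on the board and right (590,512) on the fence top, with the block's leading top edge at row 527. The scene crop shows the leading end still short of the line. I'll compute the remaining distance.

```bash
cat > gap.py <<'E'
from h import *
d=grab('wrist');g=cv2.cvtColor(d['image'],cv2.COLOR_RGB2GRAY).astype(float);s=d['s']
tool=lambda P:(P-np.array(s['position']))@np.array(s['tool_rot'])
def edge(us,v0,v1,sgn):
    out=[]
    for u in us:
        c=cv2.GaussianBlur(g[v0:v1,u:u+1],(1,3),0).ravel();dv=np.clip(sgn*np.diff(c),0,None)
        k=dv.argmax();w=np.arange(max(0,k-2),min(len(dv),k+3));out.append((u,v0+.5+(dv[w]*w).sum()/dv[w].sum()))
    return out
def dark(us,v0,v1):
    out=[]
    for u in us:
        c=g[v0:v1,u];w=np.clip(np.median(c)-10-c,0,None)
        if w.max()>8: out.append((u,v0+(w*np.arange(len(c))).sum()/w.sum()))
    return out
le=edge(range(210,300,6),342,358,1)
print('lead px',np.median([v for _,v in le]),'lead tool x',np.median(tool(rays(d,le,.048))[:,0]*1000).round(2))
import sys
l0=float(sys.argv[1]);r0=float(sys.argv[2])
for us,v,z in((range(179,190),l0,.018),(range(317,327),r0,.030)):
    q=dark(us,int(v)-5,int(v)+6)
    print(z,len(q),q[:3])
    if q: t=tool(rays(d,q,z));print('line tool x',np.round(np.median(t[:,0])*1000,2),'y',t[:,1].mean().round(4))
E
python3 gap.py 329.5 344.7
python3 - <<'E'
from h import *
d=grab('wrist');g=cv2.cvtColor(d['image'],cv2.COLOR_RGB2GRAY)
print(g[322:340,181:189:2].T.tolist(),g[337:352,318:326:2].T.tolist())
P=cloud(d);T=(P-np.array(d['s']['position']))@np.array(d['s']['tool_rot'])
print('trailing', [ (v,g[v,255],T[v,255].round(4).tolist(),P[v,255,2].round(4)) for v in range(172,206,2)])
print('lead', [ (v,g[v,255],T[v,255].round(4).tolist(),P[v,255,2].round(4)) for v in range(346,356,1)])
E
```

```text
lead px 352.14264264264267 lead tool x -39.7
0.018 11 [(179, np.float64(327.60655737704917)), (180, np.float64(328.74436090225566)), (181, np.float64(328.8961038961039))]
line tool x -51.51 y -0.0397
0.03 7 [(317, np.float64(344.44827586206895)), (318, np.float64(344.5)), (319, np.float64(344.57575757575756))]
line tool x -51.75 y 0.0374
[[111, 117, 121, 125, 124, 109, 65, 39, 76, 118, 126, 127, 125, 113, 94, 91, 96, 98], [122, 123, 123, 124, 121, 106, 63, 38, 74, 114, 123, 124, 124, 122, 119, 120, 123, 124], [120, 120, 120, 120, 117, 103, 61, 36, 71, 110, 120, 121, 121, 122, 121, 121, 121, 121], [123, 122, 123, 122, 120, 105, 62, 39, 72, 111, 121, 121, 121, 121, 121, 121, 119, 121]] [[50, 50, 50, 49, 49, 46, 35, 20, 20, 35, 46, 49, 50, 49, 49], [50, 50, 50, 50, 50, 46, 35, 20, 23, 35, 46, 50, 49, 49, 50], [50, 49, 50, 50, 49, 46, 35, 19, 22, 36, 46, 50, 49, 48, 46], [48, 49, 50, 48, 48, 45, 35, 21, 19, 30, 39, 37, 33, 28, 24]]
trailing [(172, np.uint8(140), [0.0427, 0.0017, 0.0352], np.float64(0.0185)), (174, np.uint8(139), [0.042, 0.0016, 0.0337], np.float64(0.02)), (176, np.uint8(
[... 971 characters left out ...]
at64(0.0486))]
lead [(346, np.uint8(47), [-0.0343, 0.0015, 0.0037], np.float64(0.0498)), (347, np.uint8(46), [-0.035, 0.0015, 0.0039], np.float64(0.0497)), (348, np.uint8(46), [-0.0351, 0.0015, 0.0033], np.float64(0.0502)), (349, np.uint8(45), [-0.0373, 0.0015, 0.005], np.float64(0.0485)), (350, np.uint8(43), [-0.0371, 0.0015, 0.0042], np.float64(0.0494)), (351, np.uint8(52), [-0.0369, 0.0015, 0.0033], np.float64(0.0502)), (352, np.uint8(82), [-0.0394, 0.0015, 0.0053], np.float64(0.0482)), (353, np.uint8(119), [-0.0682, 0.0018, 0.0345], np.float64(0.019)), (354, np.uint8(130), [-0.0688, 0.0018, 0.0343], np.float64(0.0191)), (355, np.uint8(130), [-0.0693, 0.0018, 0.0341], np.float64(0.0194))]
```

>>> send_rows --deltas '[[[-0.002,0,0,0,0,0,0.2],[-0.003,0,0,0,0,0,0.2],[-0.002,0,0,0,0,0,0.2],[-0.0015,0,0,0,0,0,0.2],[-0.0005,0,0,0,0,0,0.2],[0,0,0,0,0,0,0.2]]]'

```text
time_s: 15.2
position: [0.5871, -0.1788, 0.0536]
tool_rot: [[-0.362, 0.932, -0.003], [0.932, 0.362, 0.002], [0.003, -0.002, -1.0]]
ft_force: [-7.4, 3.4, 3.6]
grip_width: 0.0596
gripper_force: 22.3
```

```bash
python3 st.py; python3 gap.py 317 330
python3 - <<'E'
from h import *
e=grab('scene');d=grab('wrist')
save(np.hstack([cv2.resize(e['image'][205:280,250:317],(480,536),interpolation=cv2.INTER_CUBIC),cv2.resize(d['image'][270:370,170:340],(320,536))]),'near2.png')
E
```

```text
t 15.2 bd [21.36 -6.62] z 0.05363 yaw 21.23 F(bx,by,z) [-5.69  5.89] 3.57 M [0.38 0.9  0.08] 0.05961674101205765
lead px 352.37345679012344 lead tool x -39.82
0.018 6 [(183, np.float64(315.7972972972973)), (184, np.float64(316.55970149253733)), (185, np.float64(316.5987261146497))]
line tool x -42.91 y -0.0383
0.03 9 [(317, np.float64(331.6333333333333)), (318, np.float64(331.62857142857143)), (319, np.float64(331.6842105263158))]
line tool x -43.15 y 0.0374
```

View pics/near2.png

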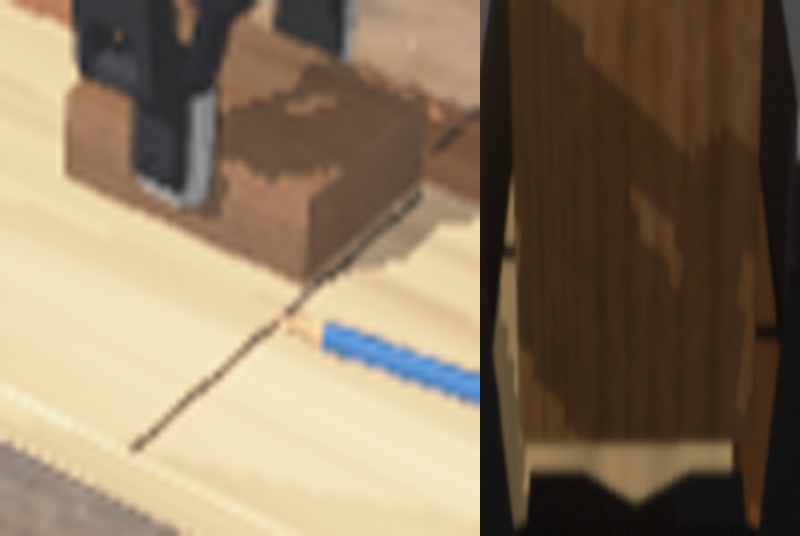

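The scene crop (left) shows the block's bottom leading edge from (303,283) to (425,185), and the line from (135,450) to (420,193) just beyond it. The wrist crop (right) shows the line at the left and right of the block. I'll cross-check the gap.

Run:
```python
from h import *
e=grab('scene')
c=lambda L:[(u/7.164+250-.5,v/7.147+205-.5) for u,v in L]
X=rays(e,c([(303,283),(425,185),(135,450),(420,193),(280,318)]),.018)
b=toboard(X,yaw=21.2)*1000;print(b.round(2))
n=b[3]-b[2];n/=np.linalg.norm(n)
print('gaps',[float(np.cross(n,b[i]-b[2])) for i in(0,1)])
```

```text
[[ -6.01 -46.33]
 [ 51.22 -48.54]
 [-87.49 -50.72]
 [ 47.22 -49.43]
 [-22.02 -49.81]]
gaps [3.610174053984461, 0.8469263608226922]<stdin>:7: DeprecationWarning: Arrays of 2-dimensional vectors are deprecated. Use arrays of 3-dimensional vectors instead. (deprecated in NumPy 2.0)
```

>>> send_rows --deltas '[[[-0.001,0,0,0,0,0,0.2],[-0.001,0,0,0,0,0,0.2],[-0.0004,0,0,0,0,0,0.2],[0,0,0,0,0,0,0.2]]]'

```text
time_s: 15.9
position: [0.5879, -0.181, 0.0536]
tool_rot: [[-0.362, 0.932, -0.003], [0.932, 0.362, 0.002], [0.003, -0.002, -1.0]]
ft_force: [-6.1, 2.4, 3.8]
grip_width: 0.0594
gripper_force: 22.3
```

```bash
python3 st.py; python3 gap.py 314 327
python3 - <<'E'
from h import *
e=grab('scene')
save(cv2.resize(e['image'][215:265,270:320],(600,600),interpolation=cv2.INTER_CUBIC),'near3.png')
E
```

```text
t 15.9 bd [21.36 -8.94] z 0.05361 yaw 21.23 F(bx,by,z) [-4.85  4.43] 3.83 M [0.42 0.93 0.09] 0.05936865712122656
lead px 352.3738738738739 lead tool x -39.79
0.018 6 [(183, np.float64(311.3703703703704)), (184, np.float64(312.7758620689655)), (185, np.float64(313.0967741935484))]
line tool x -40.54 y -0.0381
0.03 8 [(317, np.float64(327.8)), (318, np.float64(327.8536585365854)), (319, np.float64(327.90697674418607))]
line tool x -40.66 y 0.037
```

View pics/near3.png

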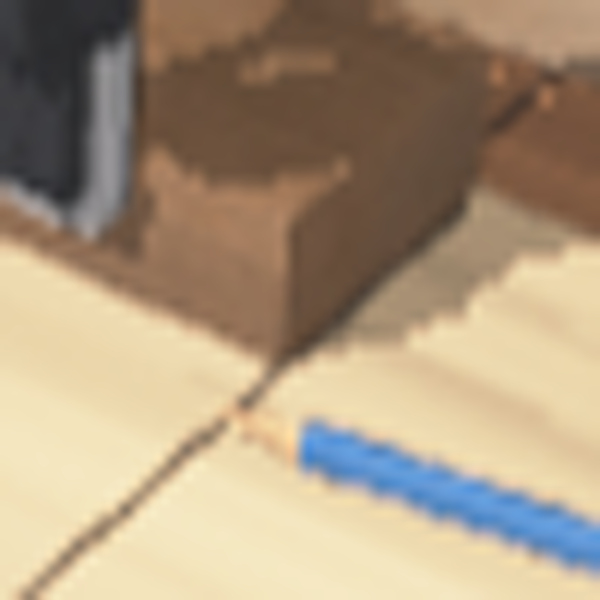

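The scene crop shows the line just clear of the block's leading edge, with the corner at (275,358) and the line passing (287,358). The wrist measurement gives a remaining gap of about 0.8 mm.

>>> send_rows --deltas '[[[-0.0003,0,0,0,0,0,0.2],[-0.0003,0,0,0,0,0,0.2],[0,0,0,0,0,0,0.2]]]'

```text
time_s: 16.38
position: [0.5882, -0.1815, 0.0536]
tool_rot: [[-0.362, 0.932, -0.003], [0.932, 0.362, 0.002], [0.003, -0.002, -1.0]]
ft_force: [-6.6, 3.2, 3.2]
grip_width: 0.0594
gripper_force: 22.3
```

```bash
python3 st.py; python3 gap.py 312 326
```

```text
t 16.375 bd [21.37 -9.53] z 0.05364 yaw 21.23 F(bx,by,z) [-5.06  5.33] 3.23 M [0.48 0.94 0.06] 0.059416628951117385
lead px 352.38157894736844 lead tool x -39.82
0.018 4 [(184, np.float64(310.3809523809524)), (185, np.float64(311.8376068376068)), (186, np.float64(312.3636363636364))]
line tool x -39.85 y -0.0381
0.03 8 [(317, np.float64(327.05882352941177)), (318, np.float64(327.025)), (319, np.float64(327.0652173913044))]
line tool x -40.13 y 0.0369
```

>>> send_rows --deltas '[[[0.0002,0,-0.0001,0,0,0,0.2],[0,0,0,0,0,0,0.2]]]'

```text
time_s: 16.68
position: [0.5882, -0.1815, 0.0536]
tool_rot: [[-0.362, 0.932, -0.003], [0.932, 0.362, 0.002], [0.003, -0.002, -1.0]]
ft_force: [-6.0, 2.4, 2.9]
grip_width: 0.0592
gripper_force: 22.2
```

```bash
python3 st.py
```

```text
t 16.675 bd [21.37 -9.49] z 0.05364 yaw 21.23 F(bx,by,z) [-4.71  4.34] 2.9 M [0.24 0.85 0.12] 0.0592135849259597
```

>>> send_rows --deltas '[[[0.0003,0,-0.0001,0,0,0,0.2],[0.0003,0,0,0,0,0,0.2],[0,0,0,0,0,0,0.2]]]'

```text
time_s: 17.05
position: [0.5882, -0.1815, 0.0537]
tool_rot: [[-0.362, 0.932, -0.002], [0.932, 0.362, 0.001], [0.002, -0.001, -1.0]]
ft_force: [-5.1, -0.1, 0.2]
grip_width: 0.0596
gripper_force: 21.9
```

```bash
python3 st.py
```

```text
t 17.05 bd [21.36 -9.5 ] z 0.05366 yaw 21.22 F(bx,by,z) [-4.76  1.75] 0.18 M [-0.01  0.79  0.1 ] 0.05962694617044406
```

>>> send_rows --deltas '[[[0.0003,-0.0002,0.0001,0,0,0,0.2],[0,0,0,0,0,0,0.2],[0,0,0,0,0,0,0.45],[0,0,0,0,0,0,0.55],[0,0,0,0,0,0,0.7],[0,0,0,0,0,0,0.85],[0,0,0,0,0,0,0.85]]]'

```text
time_s: 17.92
position: [0.5886, -0.1816, 0.0541]
tool_rot: [[-0.362, 0.932, 0.0], [0.932, 0.362, -0.0], [-0.0, 0.0, -1.0]]
ft_force: [0.1, 0.4, -0.5]
grip_width: 0.0788
gripper_force: 0.0
```

```bash
python3 st.py; python3 gap.py 312 326;  python3 - <<'E'
from h import *
d=grab('wrist');e=grab('scene')
save(np.hstack([cv2.resize(d['image'],(400,300)),cv2.resize(e['image'][205:265,250:330],(400,300),interpolation=cv2.INTER_CUBIC)]),'rel.png')
E
```

```text
t 17.925 bd [21.73 -9.72] z 0.05413 yaw 21.21 F(bx,by,z) [0.22 0.39] -0.46 M [-0.01  0.03  0.03] 0.07882809476280737
lead px 350.85258358662617 lead tool x -39.51
0.018 9 [(179, np.float64(311.15277777777777)), (180, np.float64(311.17123287671234)), (181, np.float64(311.188679245283))]
line tool x -39.64 y -0.0396
0.03 10 [(317, np.float64(325.6774193548387)), (318, np.float64(325.65625)), (319, np.float64(325.62068965517244))]
line tool x -39.81 y 0.0376
```

>>> send_rows --deltas '[[[0,0,-0.003,0,0,0,0.9],[0,0,-0.01,0,0,0,1],[0,0,-0.02,0,0,0,1],[0,0,-0.03,0,0,0,1],[0,0,-0.03,0,0,0,1],[0,0,-0.03,0,0,0,1],[0,0,0,0,0,0,1],[0,0,0,0,0,0,1]]]'

```text
time_s: 19.08
position: [0.5881, -0.1814, 0.1766]
tool_rot: [[-0.362, 0.932, -0.001], [0.932, 0.362, 0.0], [0.001, -0.001, -1.0]]
ft_force: [-0.3, 0.1, -0.8]
grip_width: 0.0853
gripper_force: 0.0
```

```bash
python3 st.py
python3 - <<'E'
from h import *
d=grab('wrist');e=grab('scene');im=d['image']
m,P=wr(d);cs,_=cv2.findContours(m,cv2.RETR_EXTERNAL,cv2.CHAIN_APPROX_NONE)
for c in cs:
    if cv2.contourArea(c)>2000:
        W=rays(d,c[:,0],.048)[:,:2].astype(np.float32);r=cv2.minAreaRect(W*1000);print(r,toboard(np.array(r[0])/1000)*1000)
save(np.vstack([im[120:300,100:420].repeat(2,0).repeat(2,1)[:360],cv2.resize(e['image'][205:265,240:400],(640,240),interpolation=cv2.INTER_CUBIC)]),'fin.png')
E
```

```text
t 19.075 bd [21.39 -9.39] z 0.17661 yaw 21.21 F(bx,by,z) [-0.22  0.23] -0.82 M [-0.03 -0.02  0.03] 0.08534357467822062
((588.1422119140625, -180.41244506835938), (59.8919792175293, 79.95256805419922), 21.220327377319336) [21.74117106 -8.49664532]
```

View pics/fin.png

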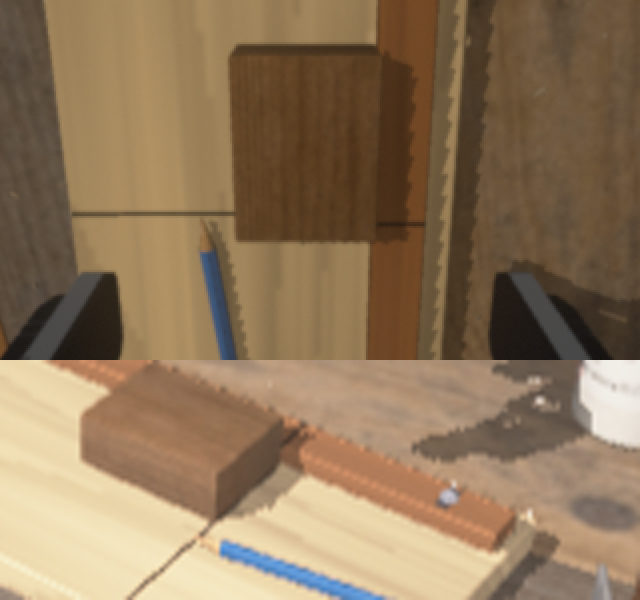

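The wrist crop shows the block flush with the fence at x≈379, the line at rows 213 (left) and 223 (fence), the leading top edge at row 241, and the pencil untouched. I'll do a final numeric check.

```bash
cat > fin.py <<'E'
from h import *
exec(open('gap.py').read().split("le=edge")[0].replace('from h import *',''))
le=edge(range(222,286,4),234,247,1);te=edge(range(222,286,4),137,149,1) 
t=lambda q,z:np.median(tool(rays(d,q,z))[:,0]*1000).round(2)
tr=[(u,v) for u,v in edge(range(222,286,4),140,154,1)]
print('lead',t(le,.048),np.median([v for _,v in le]),'trail',t(tr,.048),np.median([v for _,v in tr]))
q=dark(range(150,214,4),221,232);print('line L',t(q,.018),len(q))
q=dark(range(294,310,2),226,238);print('line fence',t(q,.030),len(q))
E
python3 fin.py
```

```text
lead -39.88 241.1345785440613 trail 39.98 147.1261119347665
line L -39.8 16
line fence -39.99 2
```

```bash
python3 -c "
from rig import env;print(env.close_job())"
```

```text
the job is handed in; nothing more can be done
None
```

The block is flush against the fence with its leading end on the scribed line, within about 0.1 mm in the last wrist-camera check. The highest fence force I read was about 6 N. The pencil was not disturbed, the arm stayed away from the tape, and the job was handed in at about 19 s.

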